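# Lock a plaque blank in the roller clamp

### The job

Lock the plywood plaque in the roller clamp: push its outer edge, at the clamp's open right-hand side, until its other end is fully home against the clamp's stop rail, then push the loose steel roller from its outer side so that it rolls inward on the plaque, under the two sloping jaws, until it bites and stays wedged by itself, squarely and with its axis between the two engraved lines. Go by feel: how far in it bites is not known beforehand, a light touch will not hold the plaque and ramming dents it, so push the roller firmly, with some 15 newtons, and neither part harder than about 20; then let go, and leave the jar and the vial beside the work alone.

Things in the scene. Friction and masses are not known exactly. Their poses are not given: they have to be found in the camera images.
- clamp: Roller clamp fixed to the table: aluminium bed 190 x 200 x 12 mm. Origin: centre of its underside; x points inward from its open side, to the robot's left within 15 degrees; z up. On the bed: dark guide strips 7 mm high, x -60 to +60 mm, inner faces at y +-57 mm. At x 55 to 73 mm a cross bar on two studs (y +-89 mm, nuts up to 81 mm above the table) carries two jaws over the bed.
- mouth (a point): Point on the bed's top (12 mm above the table) midway below the outer ends of the two jaws; clamp x = 0. Each jaw is 22 mm wide, centred 57 mm to one side of here (clamp y), runs inward to the cross bar, top 70 mm or less above the table. Between them the clamp is open from above, 92 mm wide, and (nearly shut) fingers can follow the roller in there.
- bite (a point): Point 21 mm inward of the mouth at the roller's height, middle of the zone where the roller can bite. The jaws' undersides fall 11 mm per 100 mm inward. Their height is set by the nuts and not reported: the roller's axis may be from 9 mm before to 9 mm past this point when it first touches, and goes about 1 to 5 mm on as it wedges. The engraved lines are 13 mm before and 21 mm past it.
- stop (a point): Middle of the stop rail's face, where it meets the bed: clamp x = 75 mm. The rail is dark, 12 mm high, 130 mm long, across the inner end of the bed; it is rigid, so arriving there at 25 mm/s already gives a knock of 25 N.
- plaque: Plywood blank, 190 (x) x 110 (y) x 9 mm, about 0.16 kg, flat on the bed between the guide strips (1 to 3 mm play each side), its outer end overhanging the bed's open side. Origin: centre of the underside; x along its length, inward. It starts 12 to 30 mm short of the stop rail; home, the origin is at clamp x = -20 mm. Slides with under 5 N. Never more than 40 N, even as a knock.
- outer_edge (a point): Middle of the plaque's outer edge, half way up its 9 mm (16.5 mm above the table): push here, inward. Home, it still stands out 20 mm beyond the side of the bed, so fingertips may go lower than the bed's top there.
- roller: Smooth loose steel roller, 30 mm diameter, 140 mm long, 0.2 to 0.3 kg, across the plaque, 65 to 90 mm inward of its outer edge at first; it may roll a little as the plaque moves. Origin: its centre, 36 mm above the table; y is its axis. Rolls with under 3 N until it touches the jaws; a push of 14 to 18 N then wedges it to stay; 5 N is too little. Never more than 25 N.
- small_jar: Bystander: small dark paint jar with a red lid, 50 mm wide, 67 mm tall, on the table left of the clamp. Origin: centre of its underside.
- vial: Bystander: small vial with a black cap, 20 mm wide, 36 mm tall, on the table at the right, nearer the robot than the clamp. Origin: centre of its underside.
Things that resemble listed ones, but are neither listed nor needed, are in the scene too. There is more than one size of the roller; the job needs the larger.

How it is judged:
On the way:
1. the plaque is home against the stop rail while the roller still lies outside the jaws (x of plaque in the frame of clamp between -0.023 and -0.018 m and z of plaque in the frame of clamp below 0.014 m and angle between the x axis of plaque and the x axis of clamp, either way round below 0.035 rad and x of roller in the frame of clamp below -0.01 m), for 0.2 s.
At the end, for the whole second after the job is handed in: Plaque flat and within 3 mm of home on the stop rail; roller let go, at rest, wedged so that it presses on the plaque with over 10 N (it weighs 2 to 3 N), its axis 8 to 42 mm inside the mouth and square within 0.06 rad; jar and vial within 20 mm of their places (x of plaque in the frame of clamp between -0.023 and -0.018 m and z of plaque in the frame of clamp below 0.014 m and angle between the x axis of plaque and the x axis of clamp, either way round below 0.035 rad and contact force between roller and plaque above 10 N and x of roller in the frame of clamp between 0.008 and 0.042 m and angle between the y axis of roller and the y axis of clamp, either way round below 0.06 rad and linear speed of roller below 0.005 m/s and distance of each of small_jar, vial from where it was at the start of the episode below 0.02 m); the robot touches nothing.
It fails at once if the robot pushes the roller harder than 25 N (contact force between any of the fingers, the arm and roller above 25 N).
It fails at once if the robot rams the plaque with more than 40 N (contact force between any of the fingers, the arm and plaque above 40 N).
It fails at once if the jar or the vial is shoved or knocked over (distance of any of small_jar, vial from where it was at the start of the episode above 0.02 m or angle between any of small_jar, vial's own z axis and vertical above 0.5 rad).
It also fails if it takes over 50 s, if anything falls off the work surface, if the arm or the gripper's body presses on something with over 40 N, if the wrist force passes 120 N, or if a joint passes its speed limit or range.

### The arm

A 7-joint arm with a two-finger parallel gripper is mounted at the origin on a cart in front of the work surface, level with it; the furniture and walls round the work are solid. World frame = base frame: x ahead of the robot, y to its left, z up, the work surface at z = 0. Lengths are in m, angles in rad, forces in N, time in s.
With the tool pointing down it reaches from about 0.4 to 0.85 m from the base axis. Payload 10.4 kg.
Tool frame: the origin (TCP) lies between the finger pads; the fingertips stand ahead of it and the grasp point (between the pads) lies 3 mm ahead of it (r.tips_ahead is the z of the fingertips in the tool frame, in m); z points along the fingers, y is the line along which they close (so a half turn about z gives the same grasp; the last joint's range is limited). The gripper opens to 87 mm and grips with 3 to 60 N. Pads are 19 mm wide; open, the fingers measure 117 mm over their backs; the gripper's body (75 mm by 190 mm) begins 51 mm behind the grasp point.
Start: joints at [1.174, 0.332, -0.065, 1.46, 0.022, 1.35, -0.088], TCP at [0.228, -0.582, 0.245] pointing down, gripper open.
Joint ranges: [-2.6, 2.6], [-0.5, 2.12], [-1.47, 1.34], [0.16, 2.42], [-1.27, 4.41], [0.06, 2.06], [-2.6, 2.6]. Speed limits (rad/s): [2.22, 2.22, 2.79, 2.79, 3.14, 3.14, 3.14].

### API

Orientations are given as a unit quaternion [x, y, z, w].
In Python, from bench import telemetry, camera, get_calibration, r gives the robot as it stands.
- The arm moves only by the tool drive_tool, never from a script. Its argument "series" is one flat list of numbers, 7 for each row, row after row: the turn, a rotation vector about the tool's x, y, z in units of 5 degrees (1.0 is 5 degrees), then the shift along the tool's x, y, z in units of 40 mm (1.0 is 40 mm), then the opening, from -1 (shut) to 1 (fully open). A call has 1 to 10 rows; each row is the pose to reach, as a shift and turn from the pose commanded when the call began, along the tool's axes at that moment; what a row does not reach only later rows make up. A row lasts 1/12 s, in which the tool goes at most 41.7 mm and 7.16 degrees, less where a joint would pass 70% of its speed; a pose out of reach is approached as far as the arm can. A call with a gripper value outside its range is refused whole. The fingers move at their own pace and stop on an object; "grip_force" is the grip in N (left out, the last holds). Time passes only in rows, so rows that repeat a pose let the fingers close. It gives the time, the measured TCP pose, the force, the opening and the grip force at its end, in the units of the state.
- telemetry.read_state(): the state, without advancing time (a new reading comes with each control period).
- camera(name): name is "side" or "top"; returns the picture (420x560x3 uint8, red, green, blue); there is no depth.
- get_calibration(name): a dict with "fovy" (degrees; the focal length in pixels is half the picture's height over the tangent of half this angle, whatever the lens; pixels are square), "cx", "cy" (the principal point, pixels), "xyz" and "rotation" of the camera in the world. Camera axes: x right, y up, looking along -z (the intrinsics and any distortion apply to the point x, -y, -z); pixel columns grow to the right and rows downward; lengths in m; the calibration is good to about 2 mm. A picture is of the moment at which its call begins. get_calibration takes no time and is no camera call.
- r.close_job(): hands the job in; it is judged then, once.
The state is a dict: "time": time; "joint_positions": joint angles; "joint_vel": joint speeds; "joint_torque": joint torques, N m; "ee_pos": TCP position; "eef_rot": TCP orientation; "ft_force": force on the tool from outside, world axes, zero at the start; "torque": the same for the moment, N m; "width": finger opening in m; "grip_force": force on a finger pad.
Only numpy, scipy, OpenCV 4.12 (cv2) and the standard library are available. Lean on these libraries where they do the work, as an engineer would, in place of code of your own. Each camera call takes 0.05 s, during which the arm holds its last target. There are 200 camera calls.

## Working session

There is one attempt and no reset: what is moved stays moved. The work goes in short steps, Python scripts to look and compute and a tool call to move; the robot and the scene stay as the last step left them, time stands still between calls to the robot, and variables do not carry over. Pictures are saved under pics/ and viewed, at most 10 in all, crops included, and the job is handed in when it is done.

Besides the shell and the picture viewer there is one more tool, called after ">>>" in YAML: its name, and indented under it one key for each argument. drive_tool: Moves the arm, as the interface text tells. Its arguments: {"type":"object","properties":{"series":{"type":"array"},"grip_force":{"type":"number"}},"required":["series"]}

```bash
mkdir -p pics
cat > h.py <<'E'
import numpy as np,cv2
from bench import telemetry,camera,get_calibration,r
def save(n,f):
    im=camera(n); cv2.imwrite('pics/'+f,im[:,:,::-1]); return im
E
python3 - <<'E'
from h import *
a=save('top','t0.png');b=save('side','s0.png')
for n in('top','side'):print(get_calibration(n))
s=telemetry.read_state();print(s['time'],s['ee_pos'],s['eef_rot'],s['ft_force'],s['width'],r.tips_ahead)
E
```

```text
{'fovy': 44.2245653369662, 'cx': 281.5327416053622, 'cy': 222.02597701132166, 'xyz': array([0.40843503, 0.09285853, 1.20640835]), 'rotation': array([-0.02611653,  0.01747473,  0.70858572, -0.70492471])}
{'fovy': 52.10573813639017, 'cx': 276.92315043261533, 'cy': 213.08918645488868, 'xyz': array([ 0.33654395, -0.63241581,  0.52566898]), 'rotation': array([ 0.4816877 , -0.05087542, -0.07832906,  0.87135137])}
0.1 [ 0.2280549  -0.58154767  0.24384383] [ 9.82588768e-01  1.85792590e-01 -1.68979482e-04 -6.31278441e-04] [0.21011412 0.91069311 0.23510558] 0.08677097482171642 0.022
```

View pics/t0.png

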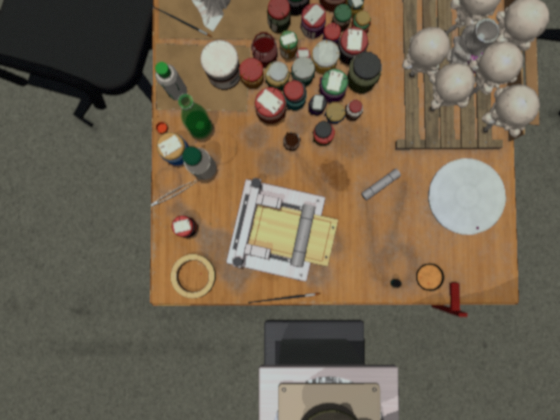

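View pics/s0.png

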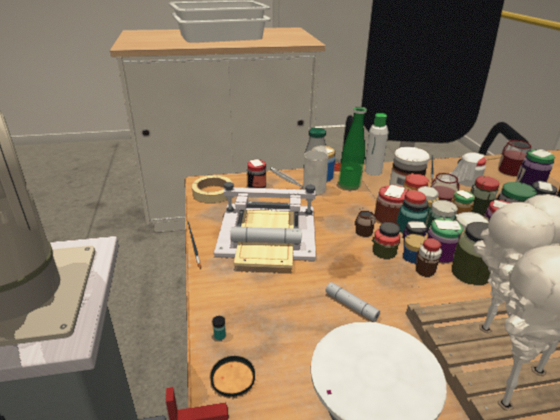

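Top view: the clamp is at about (278,230), the plaque's outer edge at about (333,240), and the roller on the plaque at (303,235). The small jar is at (183,227) and the vial at (396,283).

Roller candidates are the one on the plaque at (303,235) and the thinner, shorter one on the table at (381,185). By the description I choose (303,235), and will check it in a crop.

```bash
cat >> h.py <<'E'
from scipy.spatial.transform import Rotation as R
def ray(n,u,v,z):
    c=get_calibration(n);f=210/np.tan(np.radians(c['fovy']/2))
    d=R.from_quat(c['rotation']).apply([(u-c['cx'])/f,-(v-c['cy'])/f,-1]);p=c['xyz']
    return p+d*(z-p[2])/d[2]
E
python3 - <<'E'
from h import *
a=cv2.imread('pics/t0.png')[165:295,220:350]
cv2.imwrite('pics/c0.png',cv2.resize(a,None,fx=4.6,fy=4.6,interpolation=cv2.INTER_CUBIC))
hsv=cv2.cvtColor(cv2.imread('pics/t0.png'),cv2.COLOR_BGR2HSV)
m=cv2.inRange(hsv,(20,70,120),(35,255,255));m[:170]=0;m[290:]=0;m[:,:235]=0;m[:,345:]=0
m2=m.copy()
n,l,st,ce=cv2.connectedComponentsWithStats(m)
for i in range(1,n):
    if st[i,4]>40: print(st[i],ce[i])
for v in range(212,272,4):
    x=np.where(m[v]>0)[0]
    if len(x): print(v,x.min(),x.max(),end='; ')
E
```

```text
[ 249  205   52   52 1844] [275.68329718 228.57592191]
[ 305  215   33   51 1169] [320.76304534 239.83575706]
212 255 300; 216 254 323; 220 253 337; 224 253 336; 228 252 335; 232 251 335; 236 250 334; 240 250 333; 244 271 332; 248 272 331; 252 271 330; 256 285 329; 260 305 328; 264 318 327;
```

View pics/c0.png

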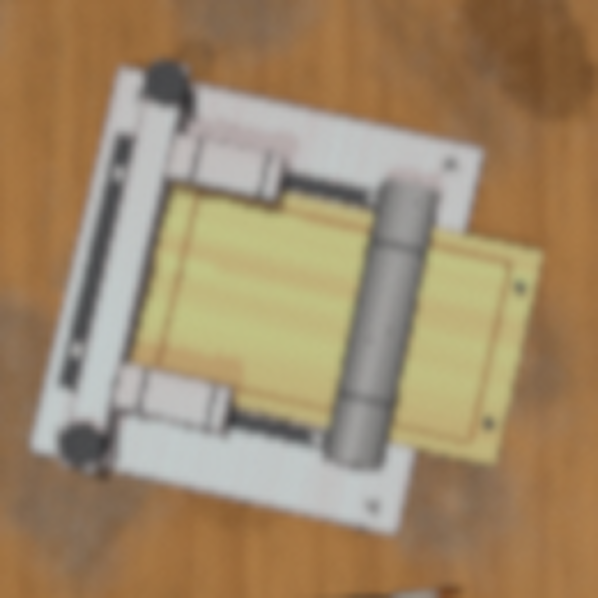

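The crop shows the large roller (140 mm, full width across the plaque) centred near crop (384,322). The plaque's outer corners are at (544,250) and (495,464), and the bed's corners at (484,147), (120,66), (31,453) and (398,533).

```bash
cat >> h.py <<'E'
def cr(u,v,z): return ray('top',220+(u+.5)/4.6-.5,165+(v+.5)/4.6-.5,z)
E
python3 - <<'E'
from h import *
b=[cr(u,v,.012) for u,v in((484,147),(120,66),(31,453),(398,533))]
for p,q in((0,1),(1,2),(2,3),(3,0)): print(np.linalg.norm(b[p]-b[q]))
C=np.mean(b,0)
d1=b[1]-b[0]+b[2]-b[3]; d2=b[0]-b[3]+b[1]-b[2]; 
th=np.arctan2(d1[1],d1[0]); th2=np.arctan2(-d2[0],d2[1])  # clamp y = -world x roughly
print('C',C,np.degrees(th),np.degrees(np.arctan2(d2[1],d2[0])))
ex=np.array([np.cos(th),np.sin(th),0]);ey=np.array([-ex[1],ex[0],0])
def cl(p): return [round(float((p-C)@e),4) for e in(ex,ey)]
for n,u,v,z in(('pc1',544,250,.021),('pc2',495,464,.021),('r1',410,185,.036),('r2',355,462,.036),('rc',384,322,.036)):
    p=cr(u,v,z);print(n,p.round(4),cl(p))
print('jar',ray('top',183,227,.067),'vial',ray('top',396,283,.036))
print('outer',cl(0),ex,ey)
s=telemetry.read_state();print(R.from_quat(s['eef_rot']).as_matrix().round(3))
E
```

```text
0.18856170120968058
0.2002646893135697
0.1881280810337871
0.1986539142748061
C [0.46483958 0.12082908 0.012     ] 77.26339091983674 -12.985001544704055
pc1 [ 0.488  -0.0222  0.021 ] [-0.1344, -0.0541]
pc2 [0.3817 0.0033 0.021 ] [-0.133, 0.0552]
r1 [0.5195 0.045  0.036 ] [-0.0619, -0.0701]
r2 [0.3833 0.073  0.036 ] [-0.0646, 0.069]
rc [0.4519 0.0583 0.036 ] [-0.0638, -0.0012]
jar [0.46900213 0.32472204 0.067     ] vial [ 0.34206633 -0.14950711  0.036     ]
outer [-0.2203, 0.4268] [0.22046948 0.97539387 0.        ] [-0.97539387  0.22046948  0.        ]
[[ 0.931  0.365 -0.001]
 [ 0.365 -0.931  0.001]
 [-0.    -0.001 -1.   ]]
```

>>> drive_tool:
  series: [0, 0, -11.2, 9.46, -10.57, 0, -0.3, 0, 0, -11.2, 9.46, -10.57, 0, -0.3, 0, 0, -11.2, 9.46, -10.57, 0, -0.3, 0, 0, -11.2, 9.46, -10.57, 0, -0.3, 0, 0, -11.2, 9.46, -10.57, 0, -0.3, 0, 0, -11.2, 9.46, -10.57, 0, -0.3, 0, 0, -11.2, 9.46, -10.57, 0, -0.3, 0, 0, -11.2, 9.46, -10.57, 0, -0.3, 0, 0, -11.2, 9.46, -10.57, 0, -0.3, 0, 0, -11.2, 9.46, -10.57, 0, -0.3]

```text
time: 0.93
ee_pos: [0.3736, -0.1893, 0.2444]
eef_rot: [0.78, 0.626, -0.0, 0.0]
ft_force: [0.3, -0.7, -0.4]
width: 0.0327
grip_force: 0.0
```

```bash
cat >> h.py <<'E'
C=np.array([.46484,.12083,0]);ex=np.array([.2205,.9754,0]);ey=np.array([-.9754,.2205,0])
def st():
    s=telemetry.read_state();M=R.from_quat(s['eef_rot']).as_matrix();p=np.array(s['ee_pos'])
    f=np.array(s['ft_force'])
    print('t',round(s['time'],2),'clamp',((p-C)@ex).round(4),((p-C)@ey).round(4),p[2].round(4),'F',(f@ex).round(2),(f@ey).round(2),f[2].round(2),'w',round(s['width'],4))
    print('xaxis err deg',np.degrees(np.arctan2(M[:,0]@ey,M[:,0]@ex)).round(2),'tilt',M[:,2].round(3))
    return s,p,M
def go(x,y,z):
    s,p,M=st(); t=C+x*ex+y*ey+np.array([0,0,z]);print('units',(M.T@(t-p)/.04).round(3))
E
python3 -c "
from h import *
go(-.175,0,.15)"
```

```text
t 0.93 clamp -0.3227 0.0206 0.2444 F -0.58 -0.45 -0.42 w 0.0327
xaxis err deg 0.19 tilt [-0.    -0.001 -1.   ]
units [3.691 0.528 2.358]
```

>>> drive_tool:
  series: [0, 0, 0, 3.69, 0.53, 1.5, -0.3, 0, 0, 0, 3.69, 0.53, 1.5, -0.3, 0, 0, 0, 3.69, 0.53, 1.5, -0.3, 0, 0, 0, 3.69, 0.53, 1.5, -0.3, 0, 0, 0, 3.69, 0.53, 3, -0.3, 0, 0, 0, 3.69, 0.53, 3, -0.3, 0, 0, 0, 3.69, 0.53, 4, -0.3, 0, 0, 0, 3.69, 0.53, 4.7, -0.3, 0, 0, 0, 3.69, 0.53, 5.2, -0.3, 0, 0, 0, 3.69, 0.53, 5.2, -0.3]

```text
time: 1.77
ee_pos: [0.4235, -0.0514, 0.033]
eef_rot: [0.78, 0.626, -0.002, -0.003]
ft_force: [-1.0, -0.3, -0.3]
width: 0.0307
grip_force: 0.0
```

```bash
python3 -c "
from h import *
go(-.150,0,.032)
a=save('side','s1.png')[170:300,190:350]
cv2.imwrite('pics/s1c.png',cv2.resize(a[:,:,::-1],None,fx=4,fy=4,interpolation=cv2.INTER_CUBIC))"
```

```text
t 1.77 clamp -0.1771 0.0024 0.033 F -0.54 0.89 -0.29 w 0.0307
xaxis err deg 0.18 tilt [-0.006  0.002 -1.   ]
units [0.677 0.062 0.025]
```

View pics/s1c.png

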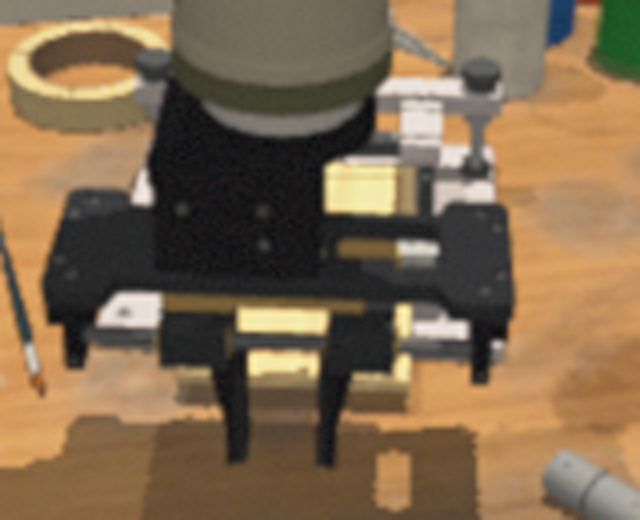

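The fingers stand clear, outside the plaque's outer edge (crop about (230–340,460)), and centred on it. I'm advancing.

>>> drive_tool:
  series: [0, 0, 0, 0.3, 0.05, 0, -0.3, 0, 0, 0, 0.6, 0.05, 0, -0.3, 0, 0, 0, 0.65, 0.05, 0, -0.3, 0, 0, 0, 0.68, 0.05, 0, -0.3, 0, 0, 0, 0.71, 0.05, 0, -0.3, 0, 0, 0, 0.74, 0.05, 0, -0.3, 0, 0, 0, 0.77, 0.05, 0, -0.3, 0, 0, 0, 0.8, 0.05, 0, -0.3, 0, 0, 0, 0.83, 0.05, 0, -0.3, 0, 0, 0, 0.86, 0.05, 0, -0.3]

```text
time: 2.65
ee_pos: [0.436, -0.0193, 0.0367]
eef_rot: [0.781, 0.625, -0.0, 0.0]
ft_force: [-0.4, -3.3, 2.6]
width: 0.0303
grip_force: 1.9
```

```bash
python3 -c "
from h import *
go(-.1245,0,.032)"
```

```text
t 2.65 clamp -0.1431 -0.0027 0.0367 F -3.32 -0.31 2.62 w 0.0303
xaxis err deg 0.12 tilt [ 0.    -0.001 -1.   ]
units [ 0.465 -0.068  0.117]
```

>>> drive_tool:
  series: [0, 0, 0, 0.03, -0.0, 0, -0.3, 0, 0, 0, 0.06, 0, 0, -0.3, 0, 0, 0, 0.09, 0, 0, -0.3, 0, 0, 0, 0.12, 0, 0, -0.3, 0, 0, 0, 0.15, 0, 0, -0.3, 0, 0, 0, 0.18, 0, 0, -0.3, 0, 0, 0, 0.21, 0, 0, -0.3, 0, 0, 0, 0.24, 0, 0, -0.3, 0, 0, 0, 0.27, 0, 0, -0.3, 0, 0, 0, 0.3, 0, 0, -0.3]

```text
time: 3.48
ee_pos: [0.4385, -0.007, 0.0365]
eef_rot: [0.78, 0.625, -0.0, 0.0]
ft_force: [-0.8, -3.9, 3.9]
width: 0.0307
grip_force: 2.2
```

>>> drive_tool:
  series: [0, 0, 0, 0.015, 0, 0, -0.3, 0, 0, 0, 0.03, 0, 0, -0.3, 0, 0, 0, 0.045, 0, 0, -0.3, 0, 0, 0, 0.06, 0, 0, -0.3, 0, 0, 0, 0.075, 0, 0, -0.3, 0, 0, 0, 0.09, 0, 0, -0.3, 0, 0, 0, 0.105, 0, 0, -0.3, 0, 0, 0, 0.12, 0, 0, -0.3]

```text
time: 4.15
ee_pos: [0.4392, -0.0038, 0.0365]
eef_rot: [0.781, 0.625, -0.001, 0.0]
ft_force: [-2.9, -13.5, 5.2]
width: 0.0301
grip_force: 6.2
```

>>> drive_tool:
  series: [0, 0, 0, 0.01, 0, 0, -0.3, 0, 0, 0, 0.02, 0, 0, -0.3, 0, 0, 0, 0.02, 0, 0, -0.3, 0, 0, 0, 0.02, 0, 0, -0.3]

```text
time: 4.48
ee_pos: [0.4392, -0.0037, 0.0365]
eef_rot: [0.781, 0.625, -0.001, 0.001]
ft_force: [-2.9, -12.3, 6.7]
width: 0.0306
grip_force: 6.7
```

```bash
python3 -c "
from h import *
st()"
```

```text
t 4.48 clamp -0.1272 -0.0024 0.0365 F -12.63 0.1 6.74 w 0.0306
xaxis err deg 0.07 tilt [-0.001 -0.003 -1.   ]
```

>>> drive_tool:
  series: [0, 0, 0, -0.15, 0, 0, -0.3, 0, 0, 0, -0.5, 0, 0, -0.3, 0, 0, 0, -0.5, 0, -1, -0.3, 0, 0, 0, -0.5, 0, -2, -0.3, 0, 0, 0, -1.5, 0, -2.5, -0.3, 0, 0, 0, -2.5, 0, -2.5, -0.3, 0, 0, 0, -3, 0, -2.5, -0.3, 0, 0, 0, -3, 0, -2.5, -0.3]

```text
time: 5.15
ee_pos: [0.4124, -0.1226, 0.1366]
eef_rot: [0.782, 0.623, -0.0, 0.0]
ft_force: [-0.3, -0.1, -0.6]
width: 0.0305
grip_force: 0.0
```

```bash
python3 -c "
from h import *
go(-.108,0,.050)
a=save('top','t1.png')[165:295,220:350]
cv2.imwrite('pics/t1c.png',cv2.resize(a[:,:,::-1],None,fx=4.6,fy=4.6,interpolation=cv2.INTER_CUBIC))"
```

```text
t 5.15 clamp -0.249 -0.0025 0.1366 F -0.18 0.27 -0.6 w 0.0305
xaxis err deg -0.16 tilt [ 0.    -0.001 -1.   ]
units [ 3.527 -0.074  2.162]
```

View pics/t1c.png

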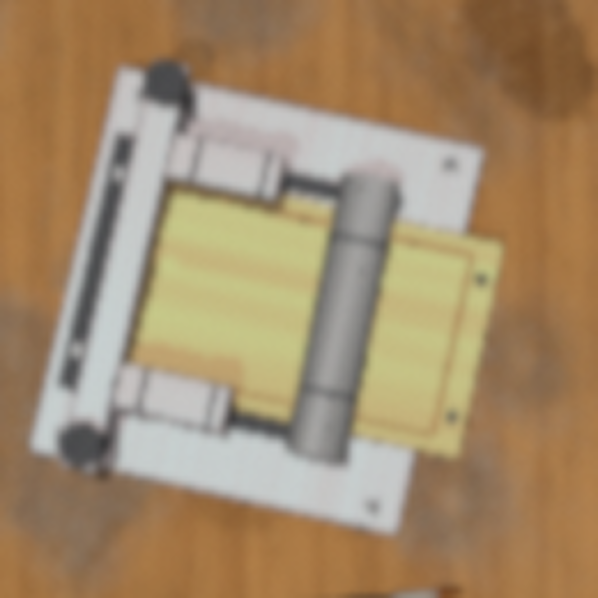

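The plaque has moved in, with its corners now at crop (503,241) and (459,459). The roller rode with it and is now centred near (344,317), still outside the jaws.

```bash
python3 -c "
from h import *
for u,v,z in((503,241,.021),(459,459,.021),(370,172,.036),(320,460,.036)):
    p=cr(u,v,z)-C;print((p@ex).round(4),(p@ey).round(4))
"
```

```text
-0.1135 -0.0541
-0.115 0.0567
-0.0412 -0.0721
-0.0476 0.0718
```

>>> drive_tool:
  series: [0, 0, 0, 1, -0.07, 0, -0.08, 0, 0, 0, 2, -0.07, 0, -0.08, 0, 0, 0, 3, -0.07, 0, -0.08, 0, 0, 0, 3.95, -0.07, 0, -0.08, 0, 0, 0, 3.95, -0.07, 0.5, -0.08, 0, 0, 0, 3.95, -0.07, 1.2, -0.08, 0, 0, 0, 3.95, -0.07, 1.7, -0.08, 0, 0, 0, 3.95, -0.07, 2.0, -0.08, 0, 0, 0, 3.95, -0.07, 2.15, -0.08, 0, 0, 0, 3.95, -0.07, 2.15, -0.08]

```text
time: 6.03
ee_pos: [0.4445, 0.037, 0.0497]
eef_rot: [0.78, 0.626, -0.0, -0.001]
ft_force: [-1.3, 0.6, -0.3]
width: 0.0399
grip_force: 0.0
```

```bash
python3 -c "
from h import *
st()"
```

```text
t 6.03 clamp -0.0863 0.0013 0.0497 F 0.28 1.36 -0.27 w 0.0399
xaxis err deg 0.21 tilt [-0.002  0.001 -1.   ]
```

>>> drive_tool:
  series: [0, 0, 0, 0.06, 0, 0, -0.08, 0, 0, 0, 0.12, 0, 0, -0.08, 0, 0, 0, 0.18, 0, 0, -0.08, 0, 0, 0, 0.23, 0, 0, -0.08, 0, 0, 0, 0.28, 0, 0, -0.08, 0, 0, 0, 0.32, 0, 0, -0.08, 0, 0, 0, 0.36, 0, 0, -0.08, 0, 0, 0, 0.4, 0, 0, -0.08, 0, 0, 0, 0.44, 0, 0, -0.08, 0, 0, 0, 0.48, 0, 0, -0.08]

```text
time: 6.87
ee_pos: [0.4494, 0.0549, 0.0505]
eef_rot: [0.78, 0.625, -0.0, 0.0]
ft_force: [-0.6, -0.4, 0.4]
width: 0.0399
grip_force: 0.2
```

>>> drive_tool:
  series: [0, 0, 0, 0.04, 0, 0, -0.08, 0, 0, 0, 0.08, 0, 0, -0.08, 0, 0, 0, 0.12, 0, 0, -0.08, 0, 0, 0, 0.16, 0, 0, -0.08, 0, 0, 0, 0.2, 0, 0, -0.08, 0, 0, 0, 0.24, 0, 0, -0.08, 0, 0, 0, 0.28, 0, 0, -0.08, 0, 0, 0, 0.32, 0, 0, -0.08, 0, 0, 0, 0.36, 0, 0, -0.08, 0, 0, 0, 0.4, 0, 0, -0.08]

```text
time: 7.7
ee_pos: [0.4529, 0.0706, 0.0505]
eef_rot: [0.78, 0.625, 0.0, 0.0]
ft_force: [0.2, -0.0, 0.2]
width: 0.0398
grip_force: 0.1
```

```bash
python3 -c "
from h import *
st()
a=save('top','t2.png')[165:295,220:350]
cv2.imwrite('pics/t2c.png',cv2.resize(a[:,:,::-1],None,fx=4.6,fy=4.6,interpolation=cv2.INTER_CUBIC))"
```

```text
t 7.7 clamp -0.0516 0.0005 0.0505 F 0.03 -0.17 0.2 w 0.0398
xaxis err deg 0.15 tilt [ 0. -0. -1.]
```

View pics/t2c.png

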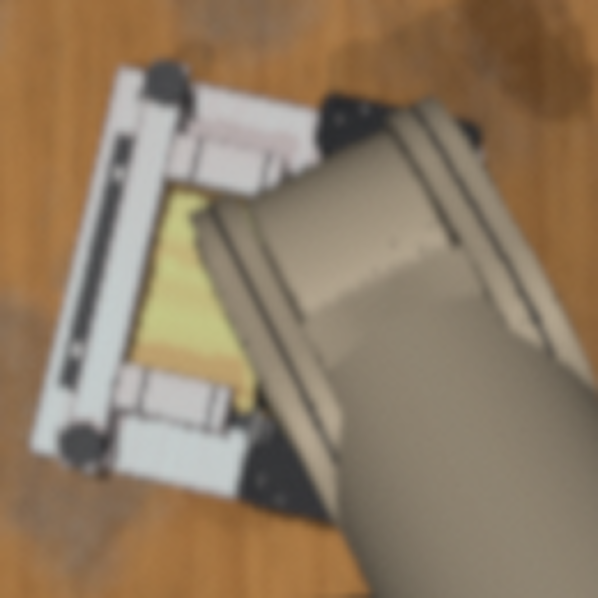

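The arm hides the roller here; only the jaws and the cross bar show, at left. I'll carry on by feel.

>>> drive_tool:
  series: [0, 0, 0, 0.05, 0, 0, -0.08, 0, 0, 0, 0.1, 0, 0, -0.08, 0, 0, 0, 0.15, 0, 0, -0.08, 0, 0, 0, 0.2, 0, 0, -0.08, 0, 0, 0, 0.25, 0, 0, -0.08, 0, 0, 0, 0.3, 0, 0, -0.08, 0, 0, 0, 0.35, 0, 0, -0.08, 0, 0, 0, 0.4, 0, 0, -0.08, 0, 0, 0, 0.44, 0, 0, -0.08, 0, 0, 0, 0.48, 0, 0, -0.08]

```text
time: 8.58
ee_pos: [0.4571, 0.0893, 0.0505]
eef_rot: [0.78, 0.625, -0.0, 0.0]
ft_force: [0.1, 0.2, 0.4]
width: 0.0398
grip_force: 0.2
```

>>> drive_tool:
  series: [0, 0, 0, 0.02, 0, 0, -0.08, 0, 0, 0, 0.04, 0, 0, -0.08, 0, 0, 0, 0.06, 0, 0, -0.08, 0, 0, 0, 0.08, 0, 0, -0.08, 0, 0, 0, 0.1, 0, 0, -0.08, 0, 0, 0, 0.12, 0, 0, -0.08, 0, 0, 0, 0.14, 0, 0, -0.08, 0, 0, 0, 0.16, 0, 0, -0.08]

```text
time: 9.25
ee_pos: [0.4585, 0.0955, 0.0505]
eef_rot: [0.78, 0.625, -0.0, 0.0]
ft_force: [-0.5, -0.1, 0.4]
width: 0.0402
grip_force: 0.1
```

>>> drive_tool:
  series: [0, 0, 0, 0.02, 0, 0, -0.08, 0, 0, 0, 0.04, 0, 0, -0.08, 0, 0, 0, 0.06, 0, 0, -0.08, 0, 0, 0, 0.08, 0, 0, -0.08, 0, 0, 0, 0.1, 0, 0, -0.08, 0, 0, 0, 0.12, 0, 0, -0.08, 0, 0, 0, 0.14, 0, 0, -0.08, 0, 0, 0, 0.16, 0, 0, -0.08, 0, 0, 0, 0.18, 0, 0, -0.08, 0, 0, 0, 0.2, 0, 0, -0.08]

```text
time: 10.08
ee_pos: [0.4602, 0.1033, 0.0505]
eef_rot: [0.78, 0.625, 0.0, 0.0]
ft_force: [0.6, -0.3, 0.4]
width: 0.0404
grip_force: 0.1
```

>>> drive_tool:
  series: [0, 0, 0, 0.02, 0, 0, -0.08, 0, 0, 0, 0.04, 0, 0, -0.08, 0, 0, 0, 0.06, 0, 0, -0.08, 0, 0, 0, 0.08, 0, 0, -0.08, 0, 0, 0, 0.1, 0, 0, -0.08]

```text
time: 10.5
ee_pos: [0.4611, 0.1072, 0.0505]
eef_rot: [0.78, 0.625, 0.0, 0.0]
ft_force: [-0.1, 0.1, -0.0]
width: 0.0404
grip_force: 0.1
```

>>> drive_tool:
  series: [0, 0, 0, 0.015, 0, 0, -0.08, 0, 0, 0, 0.03, 0, 0, -0.08, 0, 0, 0, 0.045, 0, 0, -0.08, 0, 0, 0, 0.06, 0, 0, -0.08, 0, 0, 0, 0.075, 0, 0, -0.08]

```text
time: 10.92
ee_pos: [0.4618, 0.1101, 0.0505]
eef_rot: [0.78, 0.625, 0.0, 0.0]
ft_force: [-0.9, 0.4, 0.7]
width: 0.0401
grip_force: 0.1
```

>>> drive_tool:
  series: [0, 0, 0, 0.015, 0, 0, -0.08, 0, 0, 0, 0.03, 0, 0, -0.08, 0, 0, 0, 0.045, 0, 0, -0.08, 0, 0, 0, 0.06, 0, 0, -0.08, 0, 0, 0, 0.075, 0, 0, -0.08]

```text
time: 11.33
ee_pos: [0.4624, 0.113, 0.0505]
eef_rot: [0.78, 0.625, -0.0, 0.0]
ft_force: [0.3, -0.1, -0.5]
width: 0.0402
grip_force: 0.1
```

>>> drive_tool:
  series: [0, 0, 0, 0.015, 0, 0, -0.08, 0, 0, 0, 0.03, 0, 0, -0.08, 0, 0, 0, 0.045, 0, 0, -0.08, 0, 0, 0, 0.06, 0, 0, -0.08]

```text
time: 11.67
ee_pos: [0.4629, 0.1154, 0.0505]
eef_rot: [0.78, 0.625, -0.0, 0.0]
ft_force: [0.6, 0.1, -0.2]
width: 0.0405
grip_force: 0.1
```

>>> drive_tool:
  series: [0, 0, 0, 0.015, 0, 0, -0.08, 0, 0, 0, 0.03, 0, 0, -0.08, 0, 0, 0, 0.045, 0, 0, -0.08, 0, 0, 0, 0.06, 0, 0, -0.08]

```text
time: 12.0
ee_pos: [0.4635, 0.1177, 0.0505]
eef_rot: [0.78, 0.625, -0.0, 0.0]
ft_force: [-0.3, 0.0, 0.5]
width: 0.0401
grip_force: 0.1
```

>>> drive_tool:
  series: [0, 0, 0, 0.015, 0, 0, -0.08, 0, 0, 0, 0.03, 0, 0, -0.08, 0, 0, 0, 0.045, 0, 0, -0.08]

```text
time: 12.25
ee_pos: [0.4638, 0.1195, 0.0505]
eef_rot: [0.78, 0.625, -0.0, 0.0]
ft_force: [0.0, -0.2, 0.2]
width: 0.0401
grip_force: 0.2
```

>>> drive_tool:
  series: [0, 0, 0, 0.015, 0, 0, -0.08, 0, 0, 0, 0.03, 0, 0, -0.08, 0, 0, 0, 0.045, 0, 0, -0.08]

```text
time: 12.5
ee_pos: [0.4642, 0.121, 0.0505]
eef_rot: [0.78, 0.625, -0.0, 0.0]
ft_force: [-0.4, -1.7, 2.2]
width: 0.0403
grip_force: 1.3
```

>>> drive_tool:
  series: [0, 0, 0, 0.01, 0, 0, -0.08, 0, 0, 0, 0.02, 0, 0, -0.08, 0, 0, 0, 0.03, 0, 0, -0.08]

```text
time: 12.75
ee_pos: [0.4644, 0.1219, 0.0504]
eef_rot: [0.78, 0.625, -0.0, 0.0]
ft_force: [-1.8, -4.9, 1.9]
width: 0.0396
grip_force: 2.6
```

>>> drive_tool:
  series: [0, 0, 0, 0.01, 0, 0, -0.08, 0, 0, 0, 0.02, 0, 0, -0.08, 0, 0, 0, 0.02, 0, 0, -0.08]

```text
time: 13.0
ee_pos: [0.4644, 0.1221, 0.0503]
eef_rot: [0.781, 0.625, -0.001, 0.0]
ft_force: [-2.0, -5.9, 2.0]
width: 0.04
grip_force: 3.2
```

>>> drive_tool:
  series: [0, 0, 0, 0.01, 0, 0, -0.08, 0, 0, 0, 0.02, 0, 0, -0.08, 0, 0, 0, 0.03, 0, 0, -0.08, 0, 0, 0, 0.03, 0, 0, -0.08]

```text
time: 13.33
ee_pos: [0.4645, 0.1224, 0.0502]
eef_rot: [0.781, 0.625, -0.001, 0.001]
ft_force: [-2.6, -8.3, 2.6]
width: 0.0401
grip_force: 4.7
```

>>> drive_tool:
  series: [0, 0, 0, 0.01, 0, 0, -0.08, 0, 0, 0, 0.02, 0, 0, -0.08, 0, 0, 0, 0.02, 0, 0, -0.08]

```text
time: 13.58
ee_pos: [0.4645, 0.1226, 0.05]
eef_rot: [0.781, 0.625, -0.002, 0.001]
ft_force: [-2.8, -12.1, 3.5]
width: 0.0401
grip_force: 5.8
```

Now about 12.4 N. A little more.

>>> drive_tool:
  series: [0, 0, 0, 0.01, 0, 0, -0.08, 0, 0, 0, 0.02, 0, 0, -0.08, 0, 0, 0, 0.02, 0, 0, -0.08]

```text
time: 13.83
ee_pos: [0.4645, 0.1228, 0.0499]
eef_rot: [0.781, 0.624, -0.002, 0.001]
ft_force: [-2.7, -13.6, 4.0]
width: 0.0404
grip_force: 6.9
```

```bash
python3 -c "
from h import *
st()"
```

```text
t 13.83 clamp 0.0018 0.0007 0.0499 F -13.82 -0.34 3.97 w 0.0404
xaxis err deg 0.03 tilt [-0.003 -0.005 -1.   ]
```

>>> drive_tool:
  series: [0, 0, 0, 0.01, 0, 0, -0.08, 0, 0, 0, 0.02, 0, 0, -0.08, 0, 0, 0, 0.02, 0, 0, -0.08, 0, 0, 0, 0.02, 0, 0, -0.08, 0, 0, 0, 0.02, 0, 0, -0.08]

```text
time: 14.25
ee_pos: [0.4646, 0.1229, 0.0498]
eef_rot: [0.781, 0.624, -0.003, 0.001]
ft_force: [-4.2, -14.9, 4.0]
width: 0.0398
grip_force: 7.9
```

>>> drive_tool:
  series: [0, 0, 0, 0.008, 0, 0, -0.08, 0, 0, 0, 0.008, 0, 0, -0.08, 0, 0, 0, 0.008, 0, 0, -0.08]

```text
time: 14.5
ee_pos: [0.4646, 0.1229, 0.0498]
eef_rot: [0.781, 0.624, -0.003, 0.001]
ft_force: [-4.2, -15.8, 4.8]
width: 0.0396
grip_force: 8.5
```

>>> drive_tool:
  series: [0, 0, 0, -0.05, 0, 0, -0.08, 0, 0, 0, -0.1, 0, 0, -0.08, 0, 0, 0, -0.3, 0, 0, -0.08, 0, 0, 0, -1, 0, 0, -0.08, 0, 0, 0, -1.5, 0, -0.5, -0.08, 0, 0, 0, -2.5, 0, -1.5, -0.08, 0, 0, 0, -3.5, 0, -2.2, -0.08, 0, 0, 0, -4.5, 0, -2.2, -0.08, 0, 0, 0, -5.5, 0, -2.2, -0.08, 0, 0, 0, -6, 0, -2.2, -0.08]

```text
time: 15.33
ee_pos: [0.4131, -0.1098, 0.14]
eef_rot: [0.78, 0.625, 0.001, 0.002]
ft_force: [1.8, -0.7, -0.1]
width: 0.0402
grip_force: 0.0
```

```bash
python3 -c "
from h import *
st()
a=save('top','t3.png')[165:295,220:350]
cv2.imwrite('pics/t3c.png',cv2.resize(a[:,:,::-1],None,fx=4.6,fy=4.6,interpolation=cv2.INTER_CUBIC))"
```

```text
t 15.33 clamp -0.2364 -0.0004 0.14 F -0.28 -1.95 -0.1 w 0.0402
xaxis err deg 0.14 tilt [ 0.003 -0.002 -1.   ]
```

View pics/t3c.png

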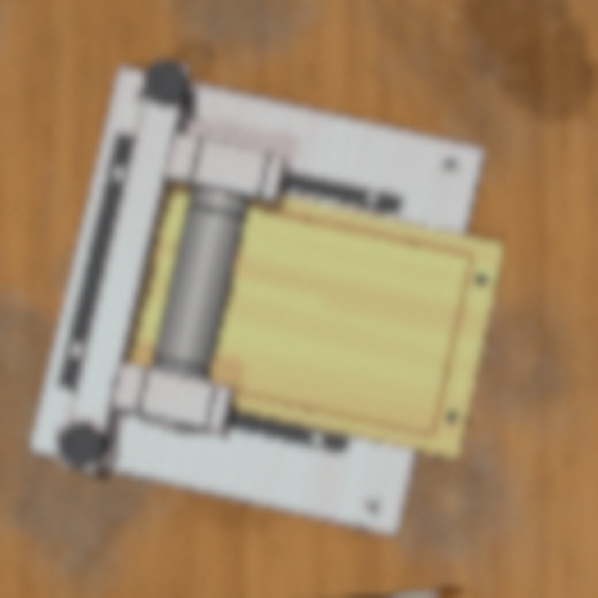

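Run:
```python
from h import *
for u,v,z in((216.5,205,.037),(184.5,360,.037),(503,241,.021),(459,459,.021)):
    p=cr(u,v,z)-C;print((p@ex).round(4),(p@ey).round(4))
camera('top')
a=cv2.imread('pics/t3.png')[165:295,220:350].astype(int);b=camera('top')[165:295,220:350,::-1].astype(int)
print(abs(a-b).mean(), abs(a-b).max(), telemetry.read_state()['time'])
```

```text
0.0293 -0.0398
0.028 0.0383
-0.1135 -0.0541
-0.115 0.0567
0.5406508875739645 7 15.4833
```

The roller has stayed where I pushed it: axis about 29 mm inside the mouth, square to about 0.02 rad, and not moving. The plaque is still home, so I'm handing in.

```bash
python3 -c "
from bench import r
print(r.close_job())"
```

```text
the job is handed in; nothing more can be done
None
```

I handed the job in at about 15.5 s: the plaque is home on the stop rail, and the roller, pushed with about 16–17 N, stayed about 29 mm inside the mouth, square to about 0.02 rad, with the arm clear and the jar and vial untouched; I couldn't measure the 10 N wedge force, and no verdict came back.

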